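# Screw the strainer lid onto the slanted sprouting jar

### The job

Pick up the orange strainer lid, set it squarely on the neck of the white jar that leans in its wooden stand, its lugs down between the four tabs on the rim, and find the thread by turning the lid backward (anticlockwise) until it drops into the thread start. Then screw it forward (clockwise) fully home against its stop and let go. Do not shift the label roll, the clear cup or the green-capped marker.

Things in the scene. Friction and masses are not known exactly. Their poses are not given: they have to be found in the camera images.
- strainer_lid: Orange screw lid with strainer holes and finely ribbed skirt, loose, about 50 g, lying on the table skirt down. Outside diameter 54 mm (grasp across the skirt, at any angle), height 28 mm. Origin: centre of the skirt's lower edge; z up out of its top. Bore 48.6 mm wide, 24 mm deep under the 4 mm top. A white dash on top marks its +x side.
- lid_lug (a point): Inner tip of one of four equal lugs inside the lid's skirt, on the lid's +x, +y, -x and -y sides (this is the +x one). Each is 4.5 mm wide and 4 mm high, reaches in to 20 mm from the lid's axis, and lies 2 to 6 mm above the skirt's lower edge.
- jar_neck: Neck of the white jar, clamped in the stand, rigid. Origin: centre of the mouth's rim, about 157 mm above the table; z out of the mouth along the jar's axis, leaning 30 degrees from vertical to the stand's -x side. Neck 37 mm thick (34 at the rim), thread 45 mm over, 49 mm bead 31 to 34 mm below the rim, 72 mm wide shoulder from 44 mm below. A lid on it has 1.5 mm play each way.
- neck_crest (a point): On the neck's axis, 12 mm below the rim: the lid's origin when its lugs rest on the flat thread tops, in the 60 degree openings between four 30 degree rim tabs. With the lid's x axis along or square to the neck's x axis the lugs stand mid-opening (22 degrees free each way). Forward a stop bars it; 35 to 48 degrees backward from mid-opening it drops. On a tab it sits 13 mm higher.
- neck_drop (a point): On the neck's axis, 20 mm below the rim: where the lid's origin lies after it has passed backward (anticlockwise looking down on the lid) under the tabs and dropped 8 mm through the four thread starts. Just further back is a stop (13 degrees of room in all). From here 55 to 75 degrees forward (clockwise) screw it 4 mm further down.
- neck_home (a point): On the neck's axis, 24 mm below the rim: where the lid's origin lies when fully home, the lid's top on the rim and its lugs against hard end stops. The lid is then 24 degrees clockwise of the mid-opening position: its x axis stands 24 or 66 degrees from the neck's x axis (which lies in the stand's upright mid-plane).
- jar_stand: Pale wooden stand, fixed to the table: base 170 x 120 x 12 mm, cheeks beside the lower half of the jar, up to about 100 mm high. Origin: under the centre of the base, on the table; z up; the jar leans to its -x side, towards the robot. The mouth's centre lies 27.5 mm to the -x side of this origin.
- labels: White roll of blank labels standing on the table, 58 mm in diameter, 40 mm high, loose bystander. Origin: centre of its underside.
- cup: Clear tapered plastic cup, 94 mm across the rim, 92 mm high, empty, loose bystander. Origin: centre of its underside.
- marker: White marker with a green cap, 135 mm long (along its y axis), 16 mm thick, lying on the table, loose bystander. Origin: middle of its underside.
There are look-alikes about, which are no part of the job. What is shaped like the strainer_lid but black is not meant.

How it is judged:
On the way, in this order (a step that is already met when the one before it is completed fails the run):
1. the lid sits squarely on the jar's neck (x of strainer_lid in the frame of jar_neck between -0.004 and 0.004 m and y of strainer_lid in the frame of jar_neck between -0.004 and 0.004 m and angle between the z axis of strainer_lid and the z axis of jar_neck, either way round below 0.12 rad and z of strainer_lid in the frame of jar_neck below -0.0095 m).
2. the lid has dropped through the thread start (x of strainer_lid in the frame of jar_neck between -0.004 and 0.004 m and y of strainer_lid in the frame of jar_neck between -0.004 and 0.004 m and angle between the z axis of strainer_lid and the z axis of jar_neck, either way round below 0.12 rad and z of strainer_lid in the frame of jar_neck below -0.0165 m).
At the end, for the whole second after the job is handed in: The lid sits on the neck, on its axis within 4 mm and 7 degrees, its origin lower than 22.2 mm below the rim (home is 24 mm), turned to within 10 degrees of its stop (its x axis 14 to 34 or 56 to 76 degrees from the neck's x axis), at rest and let go (x of strainer_lid in the frame of jar_neck between -0.004 and 0.004 m and y of strainer_lid in the frame of jar_neck between -0.004 and 0.004 m and angle between the z axis of strainer_lid and the z axis of jar_neck, either way round below 0.12 rad and z of strainer_lid in the frame of jar_neck below -0.0222 m and (angle between the x axis of strainer_lid and the x axis of jar_neck, either way round between 0.244 and 0.594 rad or angle between the x axis of strainer_lid and the x axis of jar_neck, either way round between 0.977 and 1.327 rad) and linear speed of strainer_lid below 0.02 m/s and angular speed of strainer_lid below 0.2 rad/s); the robot touches nothing.
It fails at once if a bystander (label roll, cup or marker) is shifted more than 25 mm (distance of any of labels, cup, marker from where it was at the start of the episode above 0.025 m).
It also fails if it takes over 54 s, if anything falls off the work surface, if the arm or the gripper's body presses on something with over 40 N, if the wrist force passes 120 N, or if a joint passes its speed limit or range.

### The arm

A 6-joint arm with a two-finger parallel gripper is mounted at the origin on the work surface; the furniture and walls round the work are solid. World frame = base frame: x ahead of the robot, y to its left, z up, the work surface at z = 0. Lengths are in m, angles in rad, forces in N, time in s.
With the tool pointing down it reaches from about 0.35 to 0.775 m from the base axis. Payload 5.5 kg.
Tool frame: the origin (TCP) lies between the finger pads; the fingertips stand 22 mm ahead of it and the grasp point (between the pads) lies 3 mm ahead of it; z points along the fingers, y is the line along which they close (so a half turn about z gives the same grasp; the last joint's range is limited). The gripper opens to 85 mm and grips with 20 to 120 N. Pads are 22 mm wide; open, the fingers measure 114 mm over their backs; the gripper's body (76 mm by 85 mm) begins 54 mm behind the grasp point. The pads swing forward as they close: fully open they stand 13 mm farther back than shut.
Start: joints at [-1.287, 0.313, 0.046, 1.304, 0, 1.431], TCP at [0.236, -0.524, 0.214] pointing down, gripper open.
Joint ranges: [-2.76, 2.76], [-0.86, 1.69], [-1.03, 1.26], [-2.2, 2.34], [-1.47, 1.5], [-3.14, 3.14]. Speed limits (rad/s): [2.57, 2.57, 3.14, 3.14, 3.14, 3.14].

### API

Orientations are given as a unit quaternion [w, x, y, z].
In Python, from plant import get_state, get_image, hand_in gives the robot as it stands.
- The arm moves only by the tool step_arm, never from a script. Its argument "deltas" is a list that holds one entry, the list of rows, each a list of 7 numbers: the shift along the tool's x, y, z in units of 0.05 m (1.0 is 0.05 m), then the turn, a rotation vector about the tool's x, y, z in units of 0.1 rad (1.0 is 0.1 rad), then the closure, from 0 (fully open) to 1 (shut). In form: [[[tx, ty, tz, wx, wy, wz, hand], ...]]. A call has 1 to 12 rows; each row shifts and turns the commanded pose from where the row before left it, along the tool's axes as they then stand; what a row does not reach is not made up. A row lasts 1/8 s, in which the tool goes at most 62.5 mm and 10.7 degrees, less where a joint would pass 70% of its speed; a pose out of reach is approached as far as the arm can. A call with a number of a shift or a turn outside -1 to 1 is refused whole. A call with a gripper value outside its range is refused whole. The fingers move at their own pace and stop on an object; the grip force is fixed at half the most. Time passes only in rows, so rows that do not move let the fingers close. It gives the time, the measured TCP pose, the force, the opening and the grip force at its end, in the units of the state.
- get_state(): the state, without advancing time (a new reading comes with each control period).
- get_image(name): name is "scene" or "side" or "wrist"; returns a dict with "color" (384x512x3 uint8, blue, green, red), "mtx" (3x3 intrinsics, pixels), "D" ([k1, k2, p1, p2, k3] as OpenCV has them; the pictures are not rectified), "origin" and "attitude" of the camera in the world. Camera axes: x right, y down, z forward; pixel columns grow to the right and rows downward; lengths in m; the calibration is good to about 2 mm. A picture is of the moment at which its call begins. There is no depth.
- hand_in(): hands the job in; it is judged then, once.
The state is a dict: "time_s": time; "q": joint angles; "joint_vel": joint speeds; "effort": joint torques, N m; "position": TCP position; "ee_rot": TCP orientation; "contact_force": force on the tool from outside, world axes, zero at the start; "wrist_torque": the same for the moment, N m; "gripper_width": opening from 0.0 (shut) to 1.0 (fully open); "finger_force": force on a finger pad.
Only numpy, scipy, OpenCV 4.12 (cv2) and the standard library are available. Lean on these libraries where they do the work, as an engineer would, in place of code of your own. Each camera call takes 0.05 s, during which the arm holds its last target. There are 200 camera calls.

## Working session

There is one attempt and no reset: what is moved stays moved. The work goes in short steps, Python scripts to look and compute and a tool call to move; the robot and the scene stay as the last step left them, time stands still between calls to the robot, and variables do not carry over. Pictures are saved under pics/ and viewed, at most 10 in all, crops included, and the job is handed in when it is done.

Besides the shell and the picture viewer there is one more tool, called after "Call:" as name(argument=value, ...) on one line, values as JSON. step_arm: Moves the arm, as the interface text tells. Shifts and turns lie within -1 to 1; 1 stands for 0.05 m of shift or 0.1 rad of turn. Its arguments: {"type":"object","properties":{"deltas":{"type":"array","items":{"type":"array","items":{"type":"array","items":{"type":"number","minimum":-1,"maximum":1}}}}},"required":["deltas"]}

```bash
mkdir -p pics; ls
cat > h.py <<'E'
import numpy as np, cv2
from scipy.spatial.transform import Rotation as R
from plant import get_state, get_image, hand_in
def rot(a):
    a=np.array(a,float)
    return a if a.shape==(3,3) else R.from_quat(a,scalar_first=True).as_matrix()
def ray(im,px):
    u=cv2.undistortPoints(np.array(px,float).reshape(-1,1,2),np.array(im["mtx"]),np.array(im["D"])).reshape(-1,2)
    d=np.c_[u,np.ones(len(u))]@rot(im["attitude"]).T
    return np.array(im["origin"]),d
def onz(im,px,z):
    o,d=ray(im,px); return o+d*((z-o[2])/d[:,2])[:,None]
def proj(im,P):
    Rm=rot(im["attitude"]); o=np.array(im["origin"])
    return cv2.projectPoints(np.array(P,float).reshape(-1,3),cv2.Rodrigues(Rm.T)[0],-Rm.T@o,np.array(im["mtx"]),np.array(im["D"]))[0].reshape(-1,2)
E
python3 - <<'E'
from h import *
s=get_state();print(s)
a=get_image("scene");b=get_image("side")
for i in(a,b):print(i["origin"],i["attitude"],i["mtx"])
np.save("a.npy",a,allow_pickle=True);np.save("b.npy",b,allow_pickle=True)
cv2.imwrite("pics/1.png",cv2.resize(a["color"],(800,600)))
cv2.imwrite("pics/2.png",cv2.resize(b["color"],(800,600)))
E
```

```text
pics
{'time_s': 0.0, 'q': array([-1.28656566e+00,  3.14011722e-01,  4.49570678e-02,  1.30361397e+00,
        4.66845870e-06,  1.43119472e+00]), 'joint_vel': array([-0.00023008, -0.00119946,  0.00057854,  0.00107851, -0.00163482,
       -0.00100218]), 'effort': array([-1.28305011e-03, -4.80622315e+01,  2.98537624e+01,  1.94636313e-02,
       -6.16889452e-05,  6.14057285e-06]), 'position': array([ 0.23630555, -0.52358399,  0.21259352]), 'ee_rot': array([-9.33871339e-04,  9.77629254e-01,  2.10333460e-01, -6.53100887e-05]), 'contact_force': array([ 0.40465399, -0.1558373 ,  0.63524144]), 'wrist_torque': array([ 0.05692956, -0.00071044,  0.0307766 ]), 'finger_force': 0.0, 'gripper_width': 1.002348795941768}
[0.01441163 0.33373488 0.8611702 ] [ 0.13820174 -0.38470541  0.85288768 -0.32478397] [[399.65877942   0.         254.48968825]
 [  0.         399.65877942 190.22524355]
 [  0.           0.           1.        ]]
[ 0.30314975 -1.14474042  0.83086389] [-0.46551544  0.87988177 -0.08573707  0.04186418] [[461.46986775   0.         257.70703826]
 [  0.         461.46986775 196.1220132 ]
 [  0.           0.           1.        ]]
```

View pics/1.png

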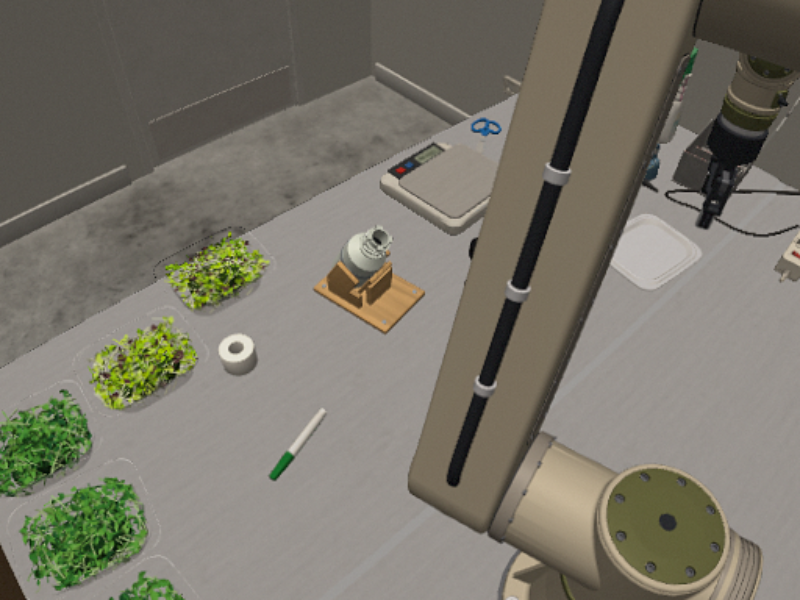

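View pics/2.png

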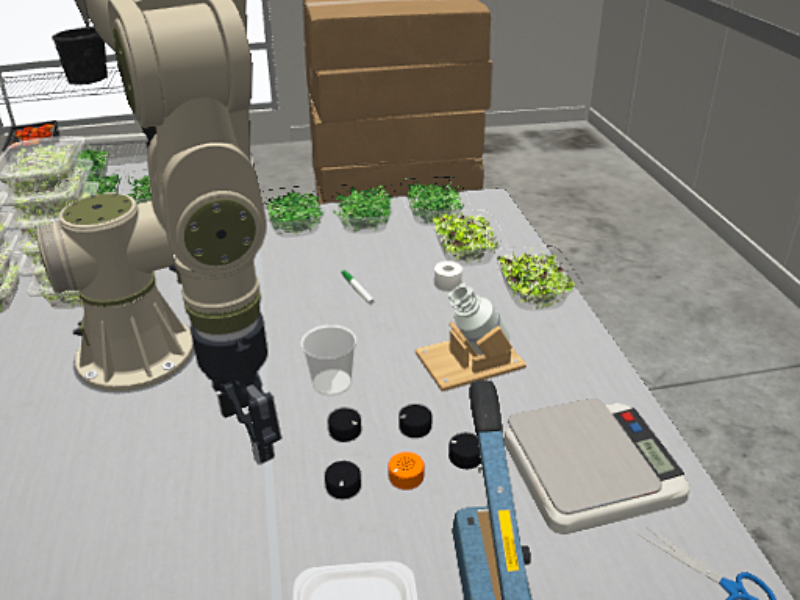

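Scene view shows the stand at about (370,290) with the mouth at (378,240), the roll at (238,353) and the marker at (298,443). Side view shows the orange lid at (406,470). The lookalikes are black lids at (345,424), (415,420), (466,450) and (343,480). I choose the orange one. The cup is at (330,358), and a blue sealer lever is at (490,440).

Run:
```python
from h import *
a=np.load("a.npy",allow_pickle=True).item();b=np.load("b.npy",allow_pickle=True).item()
def blobs(m,n=30):
    k,l,s,c=cv2.connectedComponentsWithStats(m.astype(np.uint8)); return [(l==i,s[i],c[i]) for i in range(1,k) if s[i,4]>n]
h=cv2.cvtColor(b["color"],cv2.COLOR_BGR2HSV)
o=(h[...,0]<16)&(h[...,1]>190)&(h[...,2]>100)
for m,s,c in blobs(o): print("orange",s,c,onz(b,c,.018))
for n,z in(("roll",.04),):
  print(n,onz(b,[[448/1.5625,269/1.5625]],z),onz(a,[[237/1.5625,345/1.5625]],z))
print("cup base",onz(b,[[332/1.5625,380/1.5625]],0),"rim",onz(b,[[329/1.5625,341/1.5625]],.092))
print("marker",onz(b,np.array([[344,272],[372,301]])/1.5625,.008))
print("black",onz(b,np.array([[345,424],[415,420],[466,450],[343,480]])/1.5625,.018))
print("lever",onz(b,np.array([[485,390],[490,430],[458,510]])/1.5625,.1))
for i,n in((a,"scene"),(b,"side")):
    h=cv2.cvtColor(i["color"],cv2.COLOR_BGR2HSV)
    w=(h[...,0]>8)&(h[...,0]<22)&(h[...,1]>90)&(h[...,2]>100)&~((h[...,1]>190)&(h[...,2]>180))
    for m,s,c in blobs(w,400):
        print(n,s,c)
        if n=="scene" and not(190<c[0]<290): continue
        if n=="side" and not(260<c[0]<345 and c[1]>180): continue
        hull=cv2.convexHull(np.argwhere(m)[:,::-1].astype(np.int32))
        print("hull",cv2.approxPolyDP(hull,2.5,True).reshape(-1,2).tolist())
ca=a["color"][130:220,195:285];cb=b["color"][170:260,260:350]
k=np.hstack([cv2.resize(x,(400,400),interpolation=cv2.INTER_CUBIC) for x in(ca,cb)])
cv2.imwrite("pics/3.png",k)
```

```text
orange [ 10  79  24  11 140] [22.01428571 84.16428571] [[-0.48062847  1.28665428  0.018     ]]
orange [254 292  12   9  43] [259.74418605 296.04651163] [[ 0.44920562 -0.38866631  0.018     ]]
orange [249 295  22  18 180] [259.71111111 306.35555556] [[ 0.44282135 -0.42067368  0.018     ]]
roll [[0.63904458 0.1144125  0.04      ]] [[0.64114324 0.1136245  0.04      ]]
cup base [[ 0.36174222 -0.15042707  0.        ]] rim [[ 0.36165764 -0.15697529  0.092     ]]
marker [[0.42724707 0.19850131 0.008     ]
 [0.46958003 0.0738536  0.008     ]]
black [[ 0.36882975 -0.28627314  0.018     ]
 [ 0.4820377  -0.2991657   0.018     ]
 [ 0.5459817  -0.38116094  0.018     ]
 [ 0.35061406 -0.40523058  0.018     ]]
lever [[ 0.58329505 -0.34043034  0.1       ]
 [ 0.5657518  -0.42654068  0.1       ]
 [ 0.48393994 -0.55933303  0.1       ]]
scene [ 201  167   71   46 1173] [240.19693095 189.85336743]
hull [[271, 187], [246, 212], [201, 183], [217, 167], [249, 167]]
side [ 196    0  118   14 1043] [253.23489933   5.40939597]
side [ 266  206   70   43 1264] [298.50949367 228.94541139]
hull [[335, 233], [282, 248], [266, 224], [289, 206], [319, 209]]
```

View pics/3.png

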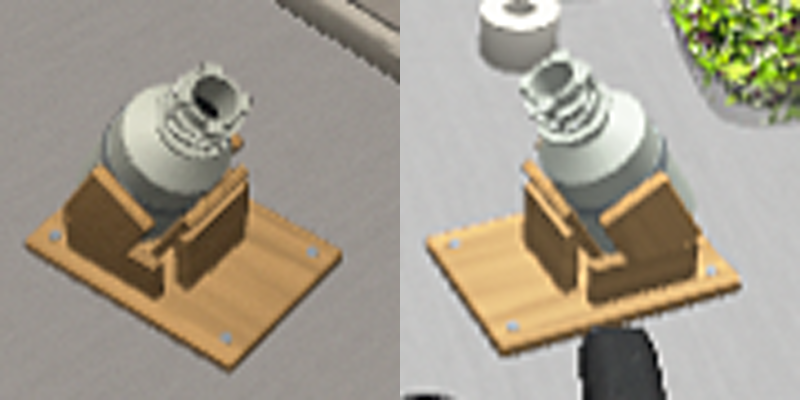

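Crop: left is the scene view, with base top corners at (25,243), (230,360) and (342,256) and the mouth at (214,95). Right is the side view, with corners at (428,240), (502,350) and (740,284) and the mouth at (550,82).

Run:
```python
from h import *
a=np.load("a.npy",allow_pickle=True).item();b=np.load("b.npy",allow_pickle=True).item()
s=90/400
pa=lambda L:np.array(L)*s+[195,130]; pb=lambda L:(np.array(L)-[400,0])*s+[260,170]
A=onz(a,pa([[25,243],[230,358],[342,256]]),.012);B=onz(b,pb([[428,240],[502,349],[740,284]]),.012)
for n,P in(("scene",A),("side",B)):
    print(n,P.round(4).tolist(),[np.linalg.norm(P[i]-P[i+1]).round(4) for i in(0,1)],np.degrees(np.arctan2(*(P[:-1]-P[1:])[:,1::-1].T)).round(1),"mid",((P[0]+P[2])/2).round(4))
ma=pa([[213,95]]);mb=pb([[550,82]])
print(onz(a,ma,.157),onz(b,mb,.157))
oa,da=ray(a,ma);ob,db=ray(b,mb)
t=np.linalg.lstsq(np.c_[da[0],-db[0]],ob-oa,rcond=None)[0];print(oa+t[0]*da[0],ob+t[1]*db[0])
h=cv2.cvtColor(b["color"],cv2.COLOR_BGR2HSV)
o=(h[...,0]<18)&(h[...,1]>140)&(h[...,2]>60); o[:280]=0;o[325:]=0;o[:,:240]=0;o[:,280:]=0
p=np.argwhere(o)[:,::-1];mn=p.min(0);mx=p.max(0);print(mn,mx,onz(b,[(mn+mx)/2],.014))
```

```text
scene [[0.6808, -0.0703, 0.012], [0.5227, -0.1079, 0.012], [0.5384, -0.2167, 0.012]] [np.float64(0.1625), np.float64(0.1099)] [13.4 98.2] mid [ 0.6096 -0.1435  0.012 ]
side [[0.5235, -0.1095, 0.012], [0.5455, -0.2245, 0.012], [0.7081, -0.1936, 0.012]] [np.float64(0.117), np.float64(0.1655)] [ 100.8 -169.3] mid [ 0.6158 -0.1516  0.012 ]
[[ 0.58849697 -0.15218626  0.157     ]] [[ 0.58760423 -0.15645441  0.157     ]]
[ 0.58961077 -0.15312901  0.15563382] [ 0.58850326 -0.15333089  0.15487023]
[248 289] [271 312] [[ 0.44658171 -0.39891812  0.014     ]]
```

Call:
step_arm(deltas=[[[0.8,-0.09,0.1,0,0,0,0],[0.8,-0.09,0.2,0,0,0,0],[0.8,-0.09,0.2,0,0,0,0],[0.8,-0.09,0.2,0,0,0,0],[0.8,-0.09,0.2,0,0,0,0],[0.8,-0.09,0.2,0,0,0,0],[0,0,0,0,0,0,0],[0,0,0,0,0,0,0]]])

```text
time_s: 1.1
position: [0.4438, -0.4007, 0.1582]
ee_rot: [-0.0, 0.978, 0.211, -0.0]
contact_force: [-0.6, 0.0, -0.5]
gripper_width: 0.999
finger_force: 0.0
```

Run:
```python
from h import *
w=get_image("wrist");np.save("w.npy",w,allow_pickle=True)
s=get_state();print(s["position"],s["ee_rot"],w["origin"],s["contact_force"])
h=cv2.cvtColor(w["color"],cv2.COLOR_BGR2HSV)
o=(h[...,0]<20)&(h[...,1]>140)&(h[...,2]>60)
p=np.argwhere(o)[:,::-1];print(len(p))
if len(p):
    mn=p.min(0);mx=p.max(0);print(mn,mx,onz(w,[(mn+mx)/2],.02))
cv2.imwrite("pics/4.png",cv2.resize(w["color"],(800,600)))
```

```text
[ 0.44356677 -0.40120708  0.15846761] [-2.10219071e-05  9.77688306e-01  2.10060771e-01 -2.20597118e-04] [ 0.50752429 -0.37333388  0.31941871] [-0.09905624 -0.78007155 -0.0608341 ]
2279
[84  0] [505 235] [[ 0.51737318 -0.41687885  0.02      ]]
```

View pics/4.png

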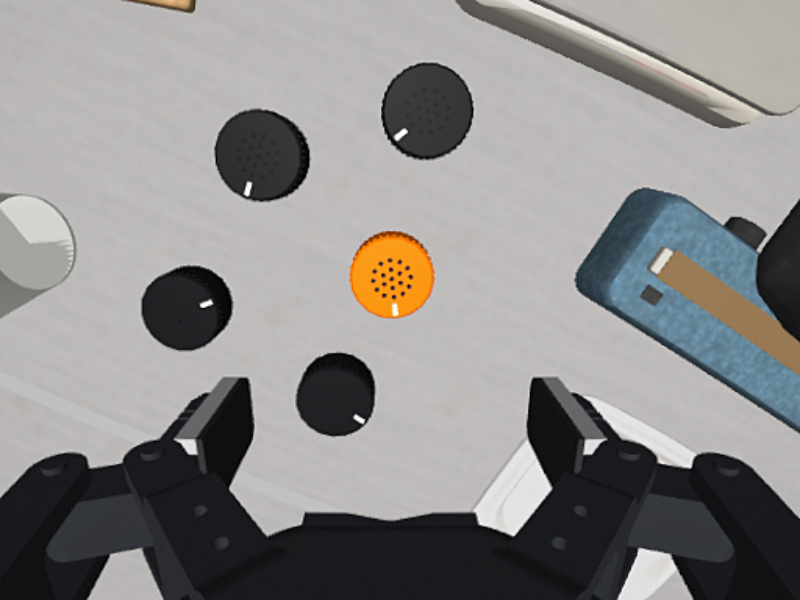

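Wrist view: the orange lid is at (392,277) with its dash at (395,310). The black lids are at (262,155), (427,110), (187,307) and (336,394), all clear.

Run:
```python
from h import *
w=np.load("w.npy",allow_pickle=True).item()
h=cv2.cvtColor(w["color"],cv2.COLOR_BGR2HSV)
o=((h[...,0]<20)&(h[...,1]>140)&(h[...,2]>190)).astype(np.uint8); m=np.zeros_like(o);m[140:210,215:290]=1;o*=m
c=max(cv2.findContours(o,cv2.RETR_EXTERNAL,cv2.CHAIN_APPROX_NONE)[0],key=cv2.contourArea)
e=cv2.fitEllipse(cv2.convexHull(c));print(e)
P=onz(w,[e[0]],.028)[0];x,y,ww,hh=cv2.boundingRect(c)
print(P,np.linalg.norm(onz(w,[[x,y+hh/2]],.028)-onz(w,[[x+ww,y+hh/2]],.028)))
wt=(h[...,1]<60)&(h[...,2]>200);k=np.zeros_like(wt);k[190:206,245:260]=1
q=np.argwhere(wt&k)[:,::-1].mean(0);D=onz(w,[q],.028)[0]-P;print(q,D,"lid yaw deg",np.degrees(np.arctan2(D[1],D[0])))
s=get_state();T=rot(s["ee_rot"])
d=T.T@(np.array([P[0],P[1],.023])-s["position"]);print("tool delta",d/.05)
for px in [(350,277),(434,277)]: print(onz(w,[np.array(px)/1.5625],.028))
# finger tips: rays in tool frame at tip depth
```

```text
((250.46205139160156, 176.5390167236328), (53.28324890136719, 53.81437683105469), 86.40415954589844)
[ 0.44775509 -0.40130386  0.028     ] 0.05368151224583998
[252.12903226 200.35483871] [-0.02187153 -0.01173886  0.        ] lid yaw deg -151.77670437048405
tool delta [0.07672369 0.03653425 2.70931508]
[[ 0.43626416 -0.37762326  0.028     ]]
[[ 0.45823175 -0.4263572   0.028     ]]
```

Call:
step_arm(deltas=[[[0.077,0.037,0.4,0,0,0,0],[0,0,0.6,0,0,0,0],[0,0,0.6,0,0,0,0],[0,0,0.5,0,0,0,0],[0,0,0.3,0,0,0,0],[0,0,0.2,0,0,0,0],[0,0,0.07,0,0,0,0],[0,0,0,0,0,0,0]]])

```text
time_s: 2.15
position: [0.4486, -0.4014, 0.0255]
ee_rot: [0.0, 0.978, 0.21, 0.0]
contact_force: [0.7, -0.2, 1.0]
gripper_width: 0.998
finger_force: 0.0
```

Run:
```python
from h import *
b=get_image("side");w=get_image("wrist")
cv2.imwrite("pics/5.png",np.hstack([cv2.resize(b["color"][240:350,200:330],(400,340),interpolation=cv2.INTER_CUBIC),cv2.resize(w["color"],(400,340))]))
print(get_state()["position"])
```

```text
[ 0.44885309 -0.4014695   0.02582782]
```

View pics/5.png

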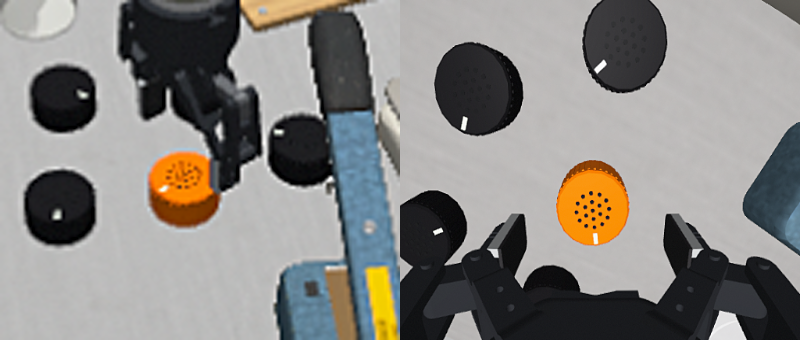

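Run:
```python
from h import *
w=get_image("wrist");s=get_state();T=rot(s["ee_rot"]);p=np.array(s["position"])
h=cv2.cvtColor(w["color"],cv2.COLOR_BGR2HSV)
o=((h[...,0]<20)&(h[...,1]>140)&(h[...,2]>190)).astype(np.uint8);o[:180]=0;o[290:]=0;o[:,:180]=0;o[:,310:]=0
c=max(cv2.findContours(o,cv2.RETR_EXTERNAL,cv2.CHAIN_APPROX_NONE)[0],key=cv2.contourArea)
e=cv2.fitEllipse(cv2.convexHull(c));P=onz(w,[e[0]],.028)[0];print(e,P,T.T@(P-p))
for x in(-.011,0,.011):
  for z in (-.015,.009,.022): print(x,z,(proj(w,[p+T@[x,.0425,z],p+T@[x,-.0425,z]])*[400/512,340/384]+[400,0]).round())
```

```text
((246.10548400878906, 233.0843963623047), (86.92890930175781, 93.55848693847656), 88.75408935546875) [ 0.4486846  -0.40070432  0.028     ] [ 0.00012532 -0.00073532 -0.00217924]
-0.011 -0.015 [[654. 231.]
 [532. 231.]]
-0.011 0.009 [[647. 214.]
 [540. 215.]]
-0.011 0.022 [[644. 207.]
 [543. 207.]]
0 -0.015 [[655. 215.]
 [531. 215.]]
0 0.009 [[648. 200.]
 [539. 200.]]
0 0.022 [[644. 193.]
 [543. 193.]]
0.011 -0.015 [[656. 198.]
 [530. 198.]]
0.011 0.009 [[649. 185.]
 [538. 185.]]
0.011 0.022 [[645. 179.]
 [542. 179.]]
```

Run:
```python
from h import *
b=get_image("side");w=get_image("wrist");s=get_state();T=rot(s["ee_rot"]);p=np.array(s["position"])
for z in(-.034,-.015,.009,.022):print(z,((proj(b,[p+T@[x,y,z] for y in(.0425,.057,-.0425,-.057) for x in (-.011,.011)])-[200,240])*[400/130,340/110]).round().tolist())
# measure tip from wrist pixels of inner front corners, for x=+11mm plane and gap unknown
for px in [(250,378),(530,378),(218,378),(562,378)]:
    o,d=ray(w,[np.array(px)/1.5625]);o=T.T@(o-p);d=T.T@d[0];t=(.011-o[0])/d[0];print(px,(o+t*d).round(4))
cv2.imwrite("pics/6.png",cv2.resize(b["color"][255:320,225:310],(785,600),interpolation=cv2.INTER_CUBIC))
```

```text
-0.034 [[208.0, 187.0], [232.0, 174.0], [220.0, 200.0], [244.0, 186.0], [142.0, 120.0], [166.0, 108.0], [132.0, 109.0], [155.0, 98.0]]
-0.015 [[208.0, 205.0], [232.0, 192.0], [220.0, 217.0], [244.0, 204.0], [143.0, 138.0], [166.0, 126.0], [132.0, 127.0], [156.0, 115.0]]
0.009 [[208.0, 227.0], [231.0, 214.0], [219.0, 240.0], [243.0, 226.0], [144.0, 160.0], [167.0, 148.0], [133.0, 149.0], [156.0, 137.0]]
0.022 [[207.0, 239.0], [231.0, 226.0], [219.0, 251.0], [243.0, 238.0], [144.0, 171.0], [167.0, 159.0], [134.0, 160.0], [156.0, 149.0]]
(250, 378) [ 0.011  -0.0393 -0.0374]
(530, 378) [ 0.011   0.0419 -0.0376]
(218, 378) [ 0.011  -0.0488 -0.0376]
(562, 378) [ 0.011   0.0513 -0.0378]
```

View pics/6.png

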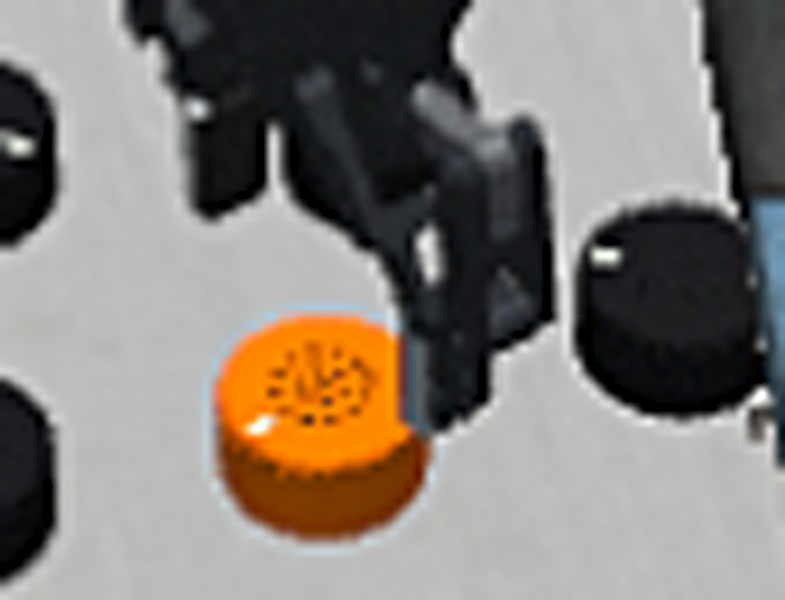

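The side view, (435,430) in the crop, and the wrist view agree. The open fingertips are about 35 mm behind the stated TCP, so they are still around 60 mm above the table. I'll half-close to 60 mm here, which is clear of the 54 mm lid, and measure again.

Call:
step_arm(deltas=[[[0,0,0,0,0,0,0.29],[0,0,0,0,0,0,0.29],[0,0,0,0,0,0,0.29],[0,0,0,0,0,0,0.29]]])

```text
time_s: 2.9
position: [0.4484, -0.401, 0.025]
ee_rot: [0.0, 0.978, 0.21, -0.0]
contact_force: [-0.2, 0.2, -0.5]
gripper_width: 0.707
finger_force: 0.0
```

Run:
```python
from h import *
b=get_image("side");w=get_image("wrist");s=get_state();np.save("w2.npy",w,allow_pickle=True)
print(s["position"],s["gripper_width"],s["q"])
x=cv2.resize(b["color"][255:320,225:310],(400,306),interpolation=cv2.INTER_CUBIC)
cv2.imwrite("pics/7.png",np.hstack([x,cv2.resize(w["color"][180:340,120:390],(400,306))]))
```

```text
[ 0.44841503 -0.40102042  0.02501589] 0.7070996504269796 [-8.63020960e-01  4.80965170e-01 -1.85231521e-01  9.04474676e-01
 -3.51998638e-05  1.85480819e+00]
```

View pics/7.png

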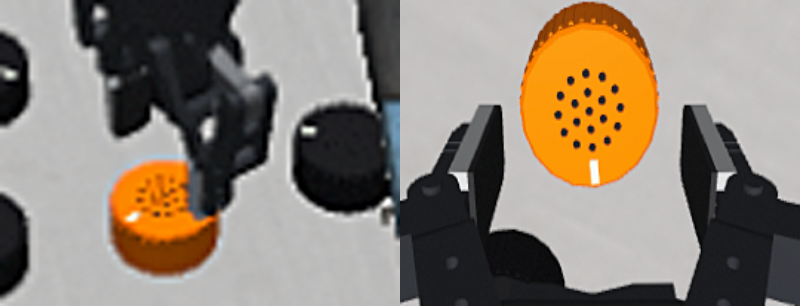

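Run:
```python
from h import *
w=np.load("w2.npy",allow_pickle=True).item();s=get_state();T=rot(s["ee_rot"]);p=np.array(s["position"])
for px in [(188.2,234.9),(311.7,234.9)]:
    o,d=ray(w,[px]);o=T.T@(o-p);d=T.T@d[0]
    t=(.011-o[0])/d[0];P=o+t*d
    t2=(np.sign(P[1])*.030-o[1])/d[1];print(P.round(4),(o+t2*d).round(4), (p+T@P).round(4))
b=get_image("side")
for px in [(266.4,300.7)]:
  for z in (.03,.045,.055,.065): print(z,T.T@(onz(b,[px],z)[0]-p))
```

```text
[ 0.011  -0.0281 -0.0294] [ 0.0073 -0.03   -0.0209] [ 0.4469 -0.3709  0.0544]
[ 0.011   0.0308 -0.0295] [ 0.0126  0.03   -0.0331] [ 0.4711 -0.4246  0.0546]
0.03 [ 0.00329301  0.01932821 -0.0049816 ]
0.045 [-0.00497659  0.03054698 -0.01998015]
0.055 [-0.01048965  0.03802616 -0.02997919]
0.065 [-0.01600272  0.04550534 -0.03997822]
```

Call:
step_arm(deltas=[[[0,-0.02,0.25,0,0,0,0.2],[0,0,0.25,0,0,0,0.2],[0,0,0.2,0,0,0,0.2],[0,0,0.1,0,0,0,0.2],[0,0,0,0,0,0,0.29]]])

```text
time_s: 3.68
position: [0.4477, -0.3998, -0.0156]
ee_rot: [-0.0, 0.978, 0.21, -0.0]
contact_force: [-0.8, 0.8, 0.6]
gripper_width: 0.712
finger_force: 0.0
```

Run:
```python
from h import *
b=get_image("side");w=get_image("wrist");s=get_state()
print(s["position"],s["gripper_width"],s["contact_force"])
x=cv2.resize(b["color"][255:320,225:310],(400,306),interpolation=cv2.INTER_CUBIC)
cv2.imwrite("pics/8.png",np.hstack([x,cv2.resize(w["color"][180:340,120:390],(400,306))]))
```

```text
[ 0.44815073 -0.40032747 -0.01479061] 0.7144672274290768 [-0.06188418  1.01107795  0.1364057 ]
```

View pics/8.png

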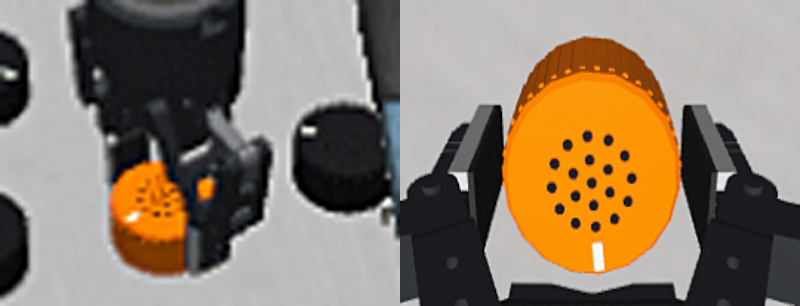

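Call:
step_arm(deltas=[[[0,0,0.06,0,0,0,0.29],[0,0,0.06,0,0,0,0.29],[0,0,0,0,0,0,0.29]]])

```text
time_s: 4.15
position: [0.4478, -0.3999, -0.0212]
ee_rot: [-0.0, 0.978, 0.21, -0.0]
contact_force: [-0.1, -0.1, -0.4]
gripper_width: 0.709
finger_force: 0.0
```

Run:
```python
from h import *
b=get_image("side");w=get_image("wrist");s=get_state();T=rot(s["ee_rot"]);p=np.array(s["position"]);print(p,s["contact_force"])
for z in(-.034,-.030,-.026,-.022,-.018):print(z,(p+T@[0,0,z])[2].round(4),((proj(b,[p+T@[x,.030,z] for x in(-.011,.011)])-[225,255])*[400/85,306/65]).round().tolist())
cv2.imwrite("pics/9.png",np.hstack([cv2.resize(b["color"][255:320,225:310],(400,306),interpolation=cv2.INTER_CUBIC),cv2.resize(w["color"][180:340,120:390],(400,306))]))
```

```text
[ 0.4479721  -0.40005322 -0.02100894] [-0.16585396  0.39006478 -0.43491312]
-0.034 0.013 [[183.0, 263.0], [219.0, 244.0]]
-0.03 0.009 [[183.0, 269.0], [218.0, 249.0]]
-0.026 0.005 [[183.0, 274.0], [218.0, 255.0]]
-0.022 0.001 [[183.0, 280.0], [218.0, 260.0]]
-0.018 -0.003 [[183.0, 285.0], [218.0, 265.0]]
```

View pics/9.png

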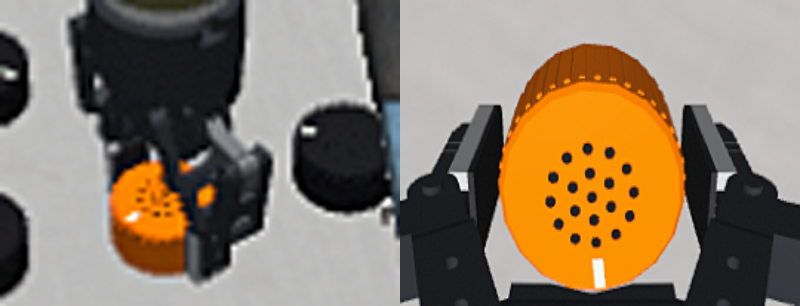

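Call:
step_arm(deltas=[[[0,0,0,0,0,0,0.6],[0,0,0,0,0,0,0.8],[0,0,0,0,0,0,1],[0,0,0,0,0,0,1],[0,0,0,0,0,0,1]]])

```text
time_s: 4.88
position: [0.4483, -0.4004, -0.0205]
ee_rot: [0.0, 0.978, 0.21, 0.0]
contact_force: [0.6, 0.1, 4.8]
gripper_width: 0.62
finger_force: 63.1
```

```bash
cat >> h.py <<'E'
psi=np.radians(11.0); M=np.array([.5875,-.1535,.157])
sx=np.array([np.cos(psi),np.sin(psi),0]); n=np.cos(np.pi/6)*np.array([0,0,1])-.5*sx
LO=np.array([.0004,.0005,-.0205])   # lid origin in reported tool frame
def Tgoal(deg):  # deg: tool x turned anticlockwise about n from neck x
    nx=np.cross(np.cross(n,sx),n);nx/=np.linalg.norm(nx);ny=np.cross(n,nx)
    a=np.radians(deg);x=np.cos(a)*nx+np.sin(a)*ny
    return np.c_[x,np.cross(-n,x),-n]
def rows(p,T,p2,T2,k,hand=1):
    v=R.from_matrix(T.T@T2).as_rotvec()/k; out=[];C=T
    for i in range(k):
        d=C.T@(p2-p)/k/.05; out.append([*d.round(3).tolist(),*(v/.1).round(3).tolist(),hand]);C=C@R.from_rotvec(v).as_matrix()
    return out
E
python3 - <<'E'
from h import *
s=get_state();T=rot(s["ee_rot"]);p=np.array(s["position"]);p1=p+[0,0,.17]
T2=Tgoal(86);L=M+.05*n-.07*T2[:,0];p2=L-T2@LO
print(p2,L,T2.round(3).tolist());r=rows(p1,T,p2,T2,18)
print(np.abs(r).max(0));print(str(r).replace("], ","],\n"))
E
```

```text
[ 0.58181577 -0.22611233  0.17984293] [ 0.57213235 -0.22762363  0.19785979] [[-0.131, 0.861, 0.491], [0.991, 0.096, 0.095], [0.035, 0.499, -0.866]]
[0.246 0.152 0.055 0.236 0.202 0.688 1.   ]
[[0.215, -0.115, -0.034, -0.236, 0.202, -0.688, 1],
[0.223, -0.1, -0.032, -0.236, 0.202, -0.688, 1],
[0.23, -0.083, -0.029, -0.236, 0.202, -0.688, 1],
[0.236, -0.067, -0.027, -0.236, 0.202, -0.688, 1],
[0.24, -0.05, -0.023, -0.236, 0.202, -0.688, 1],
[0.243, -0.033, -0.019, -0.236, 0.202, -0.688, 1],
[0.245, -0.015, -0.015, -0.236, 0.202, -0.688, 1],
[0.246, 0.002, -0.01, -0.236, 0.202, -0.688, 1],
[0.246, 0.019, -0.005, -0.236, 0.202, -0.688, 1],
[0.244, 0.036, 0.001, -0.236, 0.202, -0.688, 1],
[0.241, 0.052, 0.007, -0.236, 0.202, -0.688, 1],
[0.236, 0.069, 0.013, -0.236, 0.202, -0.688, 1],
[0.231, 0.084, 0.019, -0.236, 0.202, -0.688, 1],
[0.224, 0.099, 0.026, -0.236, 0.202, -0.688, 1],
[0.216, 0.114, 0.033, -0.236, 0.202, -0.688, 1],
[0.207, 0.127, 0.04, -0.236, 0.202, -0.688, 1],
[0.197, 0.14, 0.047, -0.236, 0.202, -0.688, 1],
[0.186, 0.152, 0.055, -0.236, 0.202, -0.688, 1]]
```

Call:
step_arm(deltas=[[[0,0,-0.2,0,0,0,1],[0,0,-0.5,0,0,0,1],[0,0,-0.7,0,0,0,1],[0,0,-0.7,0,0,0,1],[0,0,-0.7,0,0,0,1],[0,0,-0.6,0,0,0,1]]])

```text
time_s: 5.62
position: [0.4479, -0.4, 0.1506]
ee_rot: [0.0, 0.978, 0.21, 0.0]
contact_force: [0.3, -0.3, -0.6]
gripper_width: 0.615
finger_force: 62.8
```

Call:
step_arm(deltas=[[[0.215,-0.115,-0.034,-0.236,0.202,-0.688,1],[0.223,-0.1,-0.032,-0.236,0.202,-0.688,1],[0.23,-0.083,-0.029,-0.236,0.202,-0.688,1],[0.236,-0.067,-0.027,-0.236,0.202,-0.688,1],[0.24,-0.05,-0.023,-0.236,0.202,-0.688,1],[0.243,-0.033,-0.019,-0.236,0.202,-0.688,1],[0.245,-0.015,-0.015,-0.236,0.202,-0.688,1],[0.246,0.002,-0.01,-0.236,0.202,-0.688,1],[0.246,0.019,-0.005,-0.236,0.202,-0.688,1]]])

```text
time_s: 6.75
position: [0.5146, -0.3122, 0.1643]
ee_rot: [0.083, 0.857, 0.496, 0.109]
contact_force: [0.2, 0.5, 0.4]
gripper_width: 0.619
finger_force: 62.8
```

Call:
step_arm(deltas=[[[0.244,0.036,0.001,-0.236,0.202,-0.688,1],[0.241,0.052,0.007,-0.236,0.202,-0.688,1],[0.236,0.069,0.013,-0.236,0.202,-0.688,1],[0.231,0.084,0.019,-0.236,0.202,-0.688,1],[0.224,0.099,0.026,-0.236,0.202,-0.688,1],[0.216,0.114,0.033,-0.236,0.202,-0.688,1],[0.207,0.127,0.04,-0.236,0.202,-0.688,1],[0.197,0.14,0.047,-0.236,0.202,-0.688,1],[0.186,0.152,0.055,-0.236,0.202,-0.688,1],[0,0,0,0,0,0,1],[0,0,0,0,0,0,1]]])

```text
time_s: 8.12
position: [0.5812, -0.2258, 0.1794]
ee_rot: [0.156, 0.641, 0.723, 0.205]
contact_force: [0.1, 0.1, -0.5]
gripper_width: 0.62
finger_force: 62.8
```

Run:
```python
from h import *
w=get_image("wrist");a=get_image("scene");b=get_image("side");s=get_state();T=rot(s["ee_rot"]);p=np.array(s["position"])
np.save("w3.npy",w,allow_pickle=True);np.save("a3.npy",a,allow_pickle=True);np.save("b3.npy",b,allow_pickle=True)
print(p,s["ee_rot"],s["q"].round(2),s["contact_force"],T.T@Tgoal(86))
t=np.linspace(0,2*np.pi,9)[:-1];nx,ny=T[:,0],T[:,1]
print("mouth pred",proj(w,[M]),proj(a,[M]),proj(b,[M]))
out=cv2.resize(w["color"],(800,600))
out=cv2.resize(w["color"],(544,408),interpolation=cv2.INTER_CUBIC)
def crop(i,c,r=32):
    x,y=c.astype(int); return cv2.resize(i["color"][y-r:y+r,x-r:x+r],(256,256),interpolation=cv2.INTER_CUBIC)
ca,cb=[proj(i,[M])[0] for i in(a,b)];print("crop origins",ca.astype(int)-32,cb.astype(int)-32)
can=np.zeros((512,800,3),np.uint8);can[:408,:544]=out;can[:256,544:]=crop(a,ca);can[256:,544:]=crop(b,cb)
cv2.imwrite("pics/10.png",can)
```

```text
[ 0.58134178 -0.22590742  0.17951474] [0.15668467 0.6404346  0.72322516 0.20552081] [-0.7   0.12 -0.41  0.69  0.4   0.82] [ 0.08060742  0.61082112 -0.20076554] [[ 9.99998399e-01  1.25598648e-03 -1.27484474e-03]
 [-1.25485431e-03  9.99998818e-01  8.88490735e-04]
 [ 1.27595916e-03 -8.86889568e-04  9.99998793e-01]]
mouth pred [[250.39664742 105.2690744 ]] [[243.56608849 151.34625358]] [[293.43122814 187.85690249]]
crop origins [211 119] [261 155]
```

View pics/10.png

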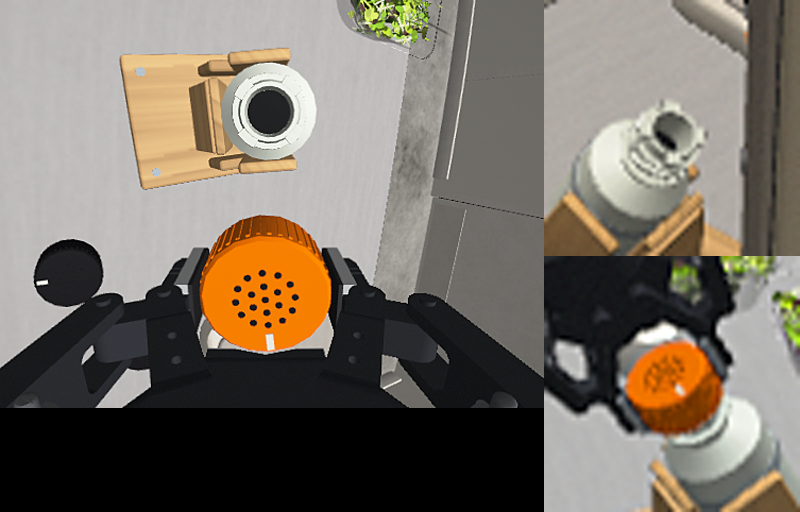

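Wrist view: the mouth is face-on at (268,110), lid top centre at (266,293) with its dash at (270,342), stand corners at (120,55) and (143,188). The scene crop puts the mouth at (678,127). Next I measure these by fitting.

Run:
```python
from h import *
w,a=[np.load(f,allow_pickle=True).item() for f in("w3.npy","a3.npy")];s=get_state();T=rot(s["ee_rot"]);p=np.array(s["position"])
g=cv2.cvtColor(w["color"],cv2.COLOR_BGR2GRAY);h=cv2.cvtColor(w["color"],cv2.COLOR_BGR2HSV);k=512/544
def big(m,box):
    z=np.zeros_like(m,np.uint8);x0,y0,x1,y1=box;z[y0:y1,x0:x1]=m[y0:y1,x0:x1]
    return max(cv2.findContours(z,cv2.RETR_EXTERNAL,cv2.CHAIN_APPROX_NONE)[0],key=cv2.contourArea)
def plane(px,z): # onto tool-frame plane z
    o,d=ray(w,px);o=T.T@(o-p);d=d@T;return o+d*((z-o[2])/d[:,2])[:,None]
e=cv2.fitEllipse(big(g<90,(225,75,280,130)));print("hole",e)
lid=cv2.fitEllipse(cv2.convexHull(big((h[...,0]<20)&(h[...,1]>140)&(h[...,2]>190),(180,215,325,335))));print("lid",lid)
c=big(((h[...,1]<60)&(g>150)&(h[...,2]>165)).astype(np.uint8),(200,50,303,155))
sh=cv2.fitEllipse(cv2.convexHull(c));print("shoulder",sh)
lc=plane([lid[0]],LO[2]-.028)[0];print("lid top centre tool frame",lc,"dia",lid[1])
zr=(T.T@(M-p))[2];m=plane([e[0]],zr)[0];print("mouth tool",m,"pred",T.T@(M-p),"world",p+T@m)
zs=zr+.044;print("shoulder ctr",plane([sh[0]],zs),"dia",np.ptp(plane([[sh[0][0]-sh[1][0]/2,sh[0][1]],[sh[0][0]+sh[1][0]/2,sh[0][1]]],zs)[:,1]))
pm=np.array([[244.5,150.75]])
oa,da=ray(a,pm);ow,dw=ray(w,[e[0]]);t=np.linalg.lstsq(np.c_[da[0],-dw[0]],ow-oa,rcond=None)[0];print("triang",oa+t[0]*da[0],ow+t[1]*dw[0])
C=onz(w,np.array([[120,55],[143,188],[240,174]])*k,.012);print(C,np.linalg.norm(C[0]-C[1]),np.degrees(np.arctan2(*(C[0]-C[1])[1::-1]))-90,np.degrees(np.arctan2(*(C[2]-C[1])[1::-1])))
q=onz(w,np.array([[230,52],[288,48]])*k,.1);print("cheek",np.degrees(np.arctan2(*(q[0]-q[1])[1::-1])))
D=plane(np.array([[270,342]])*k,LO[2]-.028)[0]-lc;print("dash dir tool deg",np.degrees(np.arctan2(D[1],D[0])))
# tabs: unwrap ring brightness
cv2.imwrite("ring.png",w["color"][75:135,222:282])
pol=cv2.warpPolar(g,(40,72),e[0],40,cv2.WARP_POLAR_LINEAR);np.set_printoptions(linewidth=200);print(pol[::2,20:36])
```

```text
hole ((254.42263793945312, 104.20801544189453), (41.72795867919922, 45.22586441040039), 179.17279052734375)
lid ((252.22828674316406, 273.01397705078125), (112.47297668457031, 125.39288330078125), 61.39921569824219)
shoulder ((280.1184997558594, 102.37409210205078), (108.25709533691406, 137.71099853515625), 89.84109497070312)
lid top centre tool frame [ 0.00115441  0.00159775 -0.0485    ] dia (112.47297668457031, 125.39288330078125)
mouth tool [0.07073933 0.00345399 0.0295174 ] pred [0.07011001 0.00099035 0.0295174 ] world [ 0.58954136 -0.15264193  0.15824986]
shoulder ctr [[0.07265681 0.02344899 0.0735174 ]] dia 0.08177732027111452
triang [ 0.58431983 -0.15394665  0.1610591 ] [ 0.58695018 -0.15321249  0.16268887]
[[ 0.52157871 -0.10660147  0.012     ]
 [ 0.54515106 -0.22139079  0.012     ]
 [ 0.64470539 -0.20448252  0.012     ]] 0.11718465944124963 11.604544012061396 9.639113326661436
cheek -164.08492341200406
dash dir tool deg 177.9468882778635
[[ 86  74 111 214 247 241 240 225 215 236 242 241 241 241 244 246]
 [ 87  70 158 249 243 241 235 206 218 242 239 239 240 232 233 245]
 [ 89
[... 1573 characters left out ...]
 122 141 251 240 237 238 239]
 [ 27  73  86  74  83 255 244 242 242 159 143 233 244 241 241 244]
 [127  85  77  77 233 247 241 242 208 151 217 245 240 239 242 229]
 [ 50  88  82  70 237 249 241 242 237 159 210 244 240 239 240 237]
 [ 87  78  78  62 255 245 241 241 222 153 188 234 244 237 243 239]
 [ 88  80  66 245 249 244 240 238 234 239 239 239 239 239 240 240]
 [ 84  74 186 186 247 242 239 232 231 238 239 240 239 240 241 243]
 [ 82  69 107 253 245 240 239 235 239 239 239 240 240 240 240 241]
 [ 81  65 104 211 245 241 236 217 231 242 242 241 241 243 247 246]
 [ 84  72 135 250 244 241 236 215 220 242 241 241 241 242 243 248]
 [ 84  69 176 254 242 241 235 211 227 242 240 240 239 244 247 247]]
```

Run:
```python
from h import *
w=np.load("w3.npy",allow_pickle=True).item();s=get_state();T=rot(s["ee_rot"]);p=np.array(s["position"])
h=cv2.cvtColor(w["color"],cv2.COLOR_BGR2HSV)
def plane(px,z):
    o,d=ray(w,px);o=T.T@(o-p);d=d@T;return o+d*((z-o[2])/d[:,2])[:,None]
o=(h[...,0]<22)&(h[...,1]>140)&(h[...,2]>190)
for y in range(230,330,12):
    x=np.where(o[y,170:335])[0]+170; print(y,x.min() if len(x) else 0,x.max() if len(x) else 0,(h[y,200:204,2]).tolist())
for z in(LO[2]-.028,):
    P=plane([[190,277],[311,277],[250.5,222],[250.5,329]],z);print(P)
print("mouth",plane([[253.5,104.7]],(T.T@(M-p))[2]))
```

```text
230 202 295 [202, 139, 191, 86]
242 197 299 [218, 160, 182, 186]
254 197 307 [247, 247, 247, 247]
266 192 310 [247, 247, 247, 247]
278 189 310 [247, 247, 247, 247]
290 192 308 [247, 247, 247, 247]
302 197 303 [247, 247, 247, 247]
314 207 293 [226, 227, 229, 233]
326 227 274 [235, 240, 241, 246]
[[-0.00089071 -0.02499093 -0.0485    ]
 [-0.0009151   0.02671539 -0.0485    ]
 [ 0.02432846  0.00086441 -0.0485    ]
 [-0.02795833  0.00086893 -0.0485    ]]
mouth [[0.07044712 0.00289003 0.0295174 ]]
```

Run:
```python
from h import *
def an(f,p,T,zt,box):
    w=np.load(f,allow_pickle=True).item();h=cv2.cvtColor(w["color"],cv2.COLOR_BGR2HSV)
    o=((h[...,0]<22)&(h[...,1]>140)&(h[...,2]>190)).astype(np.uint8);z=np.zeros_like(o);x0,y0,x1,y1=box;z[y0:y1,x0:x1]=o[y0:y1,x0:x1]
    z=cv2.morphologyEx(z,cv2.MORPH_CLOSE,np.ones((9,9)));z=cv2.morphologyEx(z,cv2.MORPH_OPEN,cv2.getStructuringElement(cv2.MORPH_ELLIPSE,(15,15)))
    c=max(cv2.findContours(z,cv2.RETR_EXTERNAL,cv2.CHAIN_APPROX_NONE)[0],key=cv2.contourArea).reshape(-1,2)+.0
    o_,d=ray(w,c);o_=T.T@(o_-p);d=d@T
    for dz in(-.003,0,.003,.006):
        Q=(o_+d*((zt+dz-o_[2])/d[:,2])[:,None])[:,:2].astype(np.float32)
        e=cv2.fitEllipse(cv2.convexHull(Q*1e4));print(f,dz,"ctr",np.array(e[0]).round(1)/10,"ax mm",np.array(e[1]).round(0)/10,e[2].__round__(),"cam",o_.round(3))
T1=rot([0,.9777,.2101,0]);T1=R.from_matrix(T1).as_matrix()
an("w.npy",np.array([.4436,-.4010,.1584]),T1,.1304,(215,140,290,210))
an("w2.npy",np.array([.4484,-.4010,.0250]),T1,-.003,(180,180,310,290))
s=get_state();an("w3.npy",np.array(s["position"]),rot(s["ee_rot"]),-.0485,(180,215,325,335))
```

```text
w.npy -0.003 ctr [3.54 1.93] ax mm [52.6 53.4] 82 cam [ 0.07   0.001 -0.161]
w.npy 0 ctr [2.86 1.94] ax mm [53.1 53.9] 82 cam [ 0.07   0.001 -0.161]
w.npy 0.003 ctr [2.17 1.95] ax mm [53.7 54.5] 82 cam [ 0.07   0.001 -0.161]
w.npy 0.006 ctr [1.48 1.96] ax mm [54.2 55. ] 82 cam [ 0.07   0.001 -0.161]
w2.npy -0.003 ctr [ 0.21 -0.1 ] ax mm [52.4 52.8] 88 cam [ 0.069  0.001 -0.161]
w2.npy 0 ctr [-1.12 -0.13] ax mm [53.4 53.8] 88 cam [ 0.069  0.001 -0.161]
w2.npy 0.003 ctr [-2.46 -0.15] ax mm [54.4 54.8] 88 cam [ 0.069  0.001 -0.161]
w2.npy 0.006 ctr [-3.79 -0.17] ax mm [55.4 55.9] 88 cam [ 0.069  0.001 -0.161]
w3.npy -0.003 ctr [2.35 0.58] ax mm [51.2 57.3] 90 cam [ 0.068  0.001 -0.161]
w3.npy 0 ctr [0.54 0.58] ax mm [52.6 58.9] 90 cam [ 0.068  0.001 -0.161]
w3.npy 0.003 ctr [-1.26  0.58] ax mm [54.  60.5] 90 cam [ 0.068  0.001 -0.161]
w3.npy 0.006 ctr [-3.07  0.58] ax mm [55.4 62.1] 90 cam [ 0.068  0.001 -0.161]
```

Call:
step_arm(deltas=[[[0.36,0.012,0,0,0,0,1],[0.36,0.012,0,0,0,0,1],[0.36,0.012,0,0,0,0,1],[0.356,0.01,0,0,0,-0.3,1],[0,0,0.25,0,0,0,1],[0,0,0.25,0,0,0,1],[0,0,0.2,0,0,0,1],[0,0,0.1,0,0,0,1],[0,0,0.1,0,0,0,1],[0,0,0,0,0,0,1]]])

```text
time_s: 9.52
position: [0.596, -0.15, 0.1438]
ee_rot: [0.159, 0.629, 0.733, 0.203]
contact_force: [-0.6, 0.5, -0.5]
gripper_width: 0.619
finger_force: 62.8
```

```bash
cat > st.py <<'E'
from h import *
s=get_state();T=rot(s["ee_rot"]);p=np.array(s["position"])
# mouth re-estimated from wrist view
p0=np.array([.58134,-.22591,.17951]);T0=rot([.15668467,.6404346,.72322516,.20552081]);M2=p0+T0@[.0704,.0029,.0295]
L=p+T@[-.0014,.0006,-.0205]
Ng=Tgoal(0);nx=Ng[:,0];ny=np.cross(n,nx)
d=L-M2;print("lid in neck x,y,z mm",(np.array([nx,ny,n])@d*1e3).round(1),"lid turn deg",np.degrees(np.arctan2(T[:,0]@ny,T[:,0]@nx)).round(1),"tilt",np.degrees(np.arccos(-T[:,2]@n)).round(2))
print("F tool",(T.T@s["contact_force"]).round(1),"tq",(T.T@s["wrist_torque"]).round(2),"t",s["time_s"],"q6",s["q"][5].round(2),s["gripper_width"])
E
python3 st.py
```

```text
lid in neck x,y,z mm [-0.2  0.2  4.5] lid turn deg 87.7 tilt 0.13
F tool [ 0.6 -0.7  0.2] tq [ 0.47 -0.01  0.04] t 9.525 q6 0.93 0.6189876672825618
```

Call:
step_arm(deltas=[[[0,0,0.04,0,0,0,1],[0,0,0.04,0,0,0,1],[0,0,0.04,0,0,0,1],[0,0,0.04,0,0,0,1],[0,0,0,0,0,0,1]]])

```text
time_s: 10.15
position: [0.5999, -0.1491, 0.1371]
ee_rot: [0.16, 0.629, 0.733, 0.203]
contact_force: [-0.3, 0.2, 0.2]
gripper_width: 0.62
finger_force: 62.8
```

```bash
python3 st.py
```

```text
lid in neck x,y,z mm [ 0.   0.3 -3.3] lid turn deg 87.7 tilt 0.11
F tool [ 0.2 -0.2 -0.3] tq [0.51 0.   0.03] t 10.15 q6 0.94 0.6196634585578934
```

Call:
step_arm(deltas=[[[0,0,0.04,0,0,0,1],[0,0,0.04,0,0,0,1],[0,0,0.04,0,0,0,1],[0,0,0.04,0,0,0,1],[0,0,0,0,0,0,1]]])

```text
time_s: 10.78
position: [0.6038, -0.1483, 0.1301]
ee_rot: [0.16, 0.629, 0.733, 0.203]
contact_force: [-0.1, -0.5, 0.1]
gripper_width: 0.621
finger_force: 62.8
```

```bash
python3 st.py
```

```text
lid in neck x,y,z mm [ -0.1   0.4 -11.3] lid turn deg 87.7 tilt 0.12
F tool [-0.5 -0.1 -0.2] tq [ 0.44 -0.03 -0.01] t 10.775 q6 0.94 0.620800751781854
```

Call:
step_arm(deltas=[[[0,0,0.02,0,0,0,1],[0,0,0.02,0,0,0,1],[0,0,0.02,0,0,0,1],[0,0,0,0,0,0,1]]])

```text
time_s: 11.28
position: [0.6051, -0.1483, 0.1285]
ee_rot: [0.16, 0.629, 0.733, 0.203]
contact_force: [-6.3, 0.1, 6.3]
gripper_width: 0.621
finger_force: 63.9
```

```bash
python3 st.py
```

```text
lid in neck x,y,z mm [  0.2   0.2 -13.4] lid turn deg 87.7 tilt 0.07
F tool [ 1.2 -2.2 -8.5] tq [0.89 0.19 0.02] t 11.275 q6 0.94 0.6206793946842097
```

Call:
step_arm(deltas=[[[-0.001,-0.003,0,0,0,-0.5,1],[-0.001,-0.003,0,0,0,-1,1],[-0.001,-0.003,0,0,0,-1,1],[-0.001,-0.003,0,0,0,-1,1],[-0.001,-0.003,0,0,0,-1,1],[-0.001,-0.003,0,0,0,-1,1],[0,0,0,0,0,0,1]]])

```text
time_s: 12.15
position: [0.6052, -0.1486, 0.1282]
ee_rot: [0.21, 0.407, 0.876, 0.153]
contact_force: [-3.9, 0.0, 5.2]
gripper_width: 0.618
finger_force: 63.4
```

```bash
python3 st.py
```

```text
lid in neck x,y,z mm [  0.7   0.3 -13.6] lid turn deg 119.2 tilt 0.1
F tool [ 1.  -0.2 -6.4] tq [ 0.09  0.49 -0.03] t 12.15 q6 0.39 0.6175872626888591
```

Call:
step_arm(deltas=[[[-0.001,-0.003,0.01,0,0,-0.8,1],[-0.001,-0.003,0.01,0,0,-1,1],[0,0,0.02,0,0,0,1],[0,0,0.02,0,0,0,1],[0,0,0,0,0,0,1]]])

```text
time_s: 12.78
position: [0.6061, -0.1484, 0.1244]
ee_rot: [0.222, 0.327, 0.909, 0.133]
contact_force: [0.8, 2.0, 0.2]
gripper_width: 0.613
finger_force: 62.9
```

```bash
python3 st.py
```

```text
lid in neck x,y,z mm [ -0.2   0.5 -17.3] lid turn deg 129.4 tilt 0.13
F tool [0.7 2.  0.5] tq [0.01 0.41 0.02] t 12.775 q6 0.22 0.612597290876839
```

It is dropping with no axial force. I'll continue down.

Call:
step_arm(deltas=[[[0,0,0.03,0,0,0,1],[0,0,0.03,0,0,0,1],[0,0,0.03,0,0,0,1],[0,0,0,0,0,0,1]]])

```text
time_s: 13.28
position: [0.6082, -0.1481, 0.1211]
ee_rot: [0.222, 0.326, 0.909, 0.133]
contact_force: [-3.5, 2.1, 5.8]
gripper_width: 0.621
finger_force: 63.6
```

```bash
python3 st.py
```

```text
lid in neck x,y,z mm [ -0.1   0.4 -21.3] lid turn deg 129.5 tilt 0.1
F tool [ 1.9  1.9 -6.5] tq [-0.03  0.71  0.06] t 13.275 q6 0.22 0.6205116311935582
```

Call:
step_arm(deltas=[[[0.001,0.003,0.004,0,0,0.5,1],[0.001,0.003,0.007,0,0,1,1],[0.001,0.003,0.007,0,0,1,1],[0.001,0.003,0.007,0,0,1,1],[0.001,0.003,0.007,0,0,1,1],[0,0,0,0,0,0,1]]])

```text
time_s: 14.02
position: [0.6089, -0.148, 0.1205]
ee_rot: [0.187, 0.522, 0.813, 0.179]
contact_force: [-9.9, 0.7, 11.7]
gripper_width: 0.622
finger_force: 64.3
```

```bash
python3 st.py
```

```text
lid in neck x,y,z mm [ -0.1  -0.1 -22.1] lid turn deg 103.6 tilt 0.05
F tool [  3.1  -1.8 -14.9] tq [0.91 0.88 0.18] t 14.025 q6 0.67 0.621760172561112
```

Call:
step_arm(deltas=[[[0.001,0.003,0.007,0,0,1,1],[0.001,0.003,0.007,0,0,1,1],[0.001,0.003,0.007,0,0,1,1],[0.001,0.003,0.007,0,0,1,1],[0,0,0,0,0,0,1]]])

```text
time_s: 14.65
position: [0.6103, -0.1475, 0.1191]
ee_rot: [0.148, 0.673, 0.693, 0.212]
contact_force: [-5.3, 0.8, 6.0]
gripper_width: 0.621
finger_force: 63.5
```

```bash
python3 st.py
```

```text
lid in neck x,y,z mm [ -0.1  -0.1 -24.1] lid turn deg 80.7 tilt 0.05
F tool [ 1.6 -1.7 -7.7] tq [0.8  0.29 0.07] t 14.65 q6 1.07 0.6205775718188556
```

Call:
step_arm(deltas=[[[0.001,0.003,0.01,0,0,1,1],[0.001,0.003,0.01,0,0,1,1],[0.001,0.003,0.008,0,0,0.6,1],[0,0,0,0,0,0,1]]])

```text
time_s: 15.15
position: [0.6115, -0.1476, 0.1184]
ee_rot: [0.119, 0.757, 0.6, 0.229]
contact_force: [-5.7, -0.0, 8.1]
gripper_width: 0.62
finger_force: 63.8
```

```bash
python3 st.py
```

```text
lid in neck x,y,z mm [  0.2  -0.4 -25.2] lid turn deg 65.9 tilt 0.03
F tool [ 0.7 -1.2 -9.9] tq [ 0.88 -0.04  0.02] t 15.15 q6 1.33 0.6200194678529487
```

Call:
step_arm(deltas=[[[0,0.002,0.004,0,0,0.4,1],[0,0.002,0.004,0,0,0.4,1],[0,0,0,0,0,0,1],[0,0,0,0,0,0,1]]])

```text
time_s: 15.65
position: [0.6114, -0.1469, 0.1184]
ee_rot: [0.11, 0.78, 0.57, 0.234]
contact_force: [-12.0, 1.5, 12.2]
gripper_width: 0.62
finger_force: 64.6
```

```bash
python3 st.py
```

```text
lid in neck x,y,z mm [  0.1   0.2 -25.3] lid turn deg 61.3 tilt 0.06
F tool [  1.5  -5.2 -16.3] tq [ 1.38  0.14 -0.37] t 15.65 q6 1.41 0.6199004551179397
```

Call:
step_arm(deltas=[[[0,0,-0.008,0,0,0,1],[0,0,0,0,0,0,0.3],[0,0,0,0,0,0,0.15],[0,0,0,0,0,0,0.1],[0,0,0,0,0,0,0],[0,0,0,0,0,0,0],[0,0,-0.2,0,0,0,0],[0,0,-0.5,0,0,0,0],[0,0,-0.8,0,0,0,0],[0,0,-0.8,0,0,0,0],[0,0,-0.3,0,0,0,0],[0,0,0,0,0,0,0]]])

```text
time_s: 17.15
position: [0.5484, -0.1602, 0.2327]
ee_rot: [0.111, 0.779, 0.57, 0.235]
contact_force: [-0.1, -0.9, 0.1]
gripper_width: 0.999
finger_force: 0.0
```

Run:
```python
exec(open("st.py").read())
w=get_image("wrist");h=cv2.cvtColor(w["color"],cv2.COLOR_BGR2HSV)
m=((h[...,0]<22)&(h[...,1]>140)&(h[...,2]>190)).astype(np.uint8)
m=cv2.morphologyEx(m,cv2.MORPH_CLOSE,np.ones((9,9)))
c=max(cv2.findContours(m,cv2.RETR_EXTERNAL,cv2.CHAIN_APPROX_NONE)[0],key=cv2.contourArea);print(cv2.boundingRect(c))
o,d=ray(w,c.reshape(-1,2)+0.);top=M2+n*.004
Q=o+d*(((top-o)@n)/(d@n))[:,None]-top;Q=np.c_[Q@nx,Q@ny]
e=cv2.fitEllipse(cv2.convexHull((Q*1e4).astype(np.float32)));print("lid ctr/axes mm",np.array(e[0])/10,np.array(e[1])/10)
H=cv2.convexHull(c);k=cv2.fillConvexPoly(np.zeros_like(m),H,1);k=cv2.erode(k,np.ones((5,5)))
q=np.argwhere((k>0)&(h[...,1]<70)&(h[...,2]>190))[:,::-1]
if len(q):
    o,d=ray(w,[q.mean(0)]);D=(o+d*(((top-o)@n)/(d@n))[:,None]-top)[0];print(len(q),"dash deg in neck",np.degrees(np.arctan2(D@ny-e[0][1]*1e-4,D@nx-e[0][0]*1e-4)))
```

```text
lid in neck x,y,z mm [  1.4  -0.7 105.9] lid turn deg 61.4 tilt 0.14
F tool [-0.9  0.3 -0.2] tq [ 0.38 -0.19  0.01] t 17.15 q6 1.31 0.9992396336690651
(213, 163, 65, 61)
lid ctr/axes mm [-0.63401012  0.69441319] [53.09550171 53.86394653]
22 dash deg in neck -110.91108788515125
```

The lid is on the axis (within 0.7 mm) and its diameter fits at the home height. Its dash is 69° from the neck's x axis, inside the 56–76° window, and the gripper is clear.

```bash
python3 -c "
from plant import hand_in
print(hand_in())"
```

```text
the job is handed in; nothing more can be done
None
```

The orange lid is screwed fully home on the jar's neck and let go, no bystander was touched by any planned move, and the job was handed in at about 17 s of the 54 s; the hand-in returned no verdict.

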